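Hook the tape measure over the end of the board

ROBOT

A 6-joint arm with a two-finger parallel gripper is mounted at the origin on a cart in front of the work surface, level with it; the furniture and walls round the work are solid. World frame = base frame: x ahead of the robot, y to its left, z up, the work surface at z = 0. Lengths are in m, angles in degrees, forces in N, time in s.
With the tool pointing down it reaches from about 0.375 to 0.9 m from the base axis. Payload 3.1 kg.
Tool frame: the origin (TCP) lies on the centre line of the jaws, within the pads' length; the fingertips stand 25 mm ahead of it and the grasp point (between the pads) lies 6 mm ahead of it; y points along the fingers, x is the direction in which the jaws open and shut, and the axes are right-handed (so a half turn about y gives the same grasp; the last joint's range is limited). The gripper opens to 87 mm and grips with 3 to 60 N. Pads are 19 mm wide; open, the fingers measure 117 mm over their backs; the gripper's body (75 mm by 190 mm) begins 51 mm behind the grasp point.
Start: joints at [57.84, 30.224, 82.088, -0, 67.689, -10.227], TCP at [0.233, 0.58, 0.248] pointing down, gripper open.
Joint ranges: [-176.69, 176.69], [-43.24, 126.21], [12.49, 139.97], [-82, 262], [0, 151.66], [-163.58, 163.58]. Speed limits (degrees/s): [159.86, 159.86, 180, 180, 180, 180].

INTERFACE

Orientations are given as a 3x3 rotation matrix whose columns are the frame's x, y, z axes.
In Python, from rig import * gives the robot as it stands.
- The arm moves only by the tool play_rows, never from a script. Its argument "commands" is a list of rows, each a list of 2 entries, a list of its own where there are three numbers: the shift along the world's x, y, z in m, then the turn, a rotation vector about the world's x, y, z in rad. A call has 1 to 10 rows; each row is the pose to reach, as a shift and turn from the pose commanded when the call began; what a row does not reach only later rows make up. A row lasts 1/8 s, in which the tool goes at most 62.5 mm and 10.7 degrees, less where a joint would pass 70% of its speed; a pose out of reach is approached as far as the arm can. A call with a gripper value outside its range is refused whole. "gripper" is the finger opening in m, from 0 to 0.087, set as the call begins (left out, the last holds). The fingers move at their own pace and stop on an object; the grip force is fixed at half the most. Time passes only in rows, so rows that repeat a pose let the fingers close. It gives the time, the measured TCP pose, the force and the opening at its end, in the units of the state.
- read_state(): the state, without advancing time (a new reading comes with each control period).
- capture(name): name is "side" or "top"; returns a dict with "frame" (384x512x3 uint8, red, green, blue), "depth" (384x512 float32, m along the optical axis (not along the pixel's ray), 0 where there is no reading), "mtx" (3x3 intrinsics, pixels), "cam_to_world" (4x4, takes a point from camera to world coordinates). Camera axes: x right, y down, z forward; pixel columns grow to the right and rows downward; lengths in m; the calibration is good to about 2 mm. A picture is of the moment at which its call begins.
- hand_in(): hands the job in, once; it reports no verdict.
The state is a dict: "time_s": time; "joint_positions": joint angles; "qvel": joint speeds; "tau": joint torques, N m; "position": TCP position; "tcp_rot": TCP orientation; "force": force on the tool from outside, world axes, zero at the start; "moment": the same for the moment, N m; "opening": opening from 0.0 (shut) to 1.0 (fully open).
Only numpy, scipy, OpenCV 4.12 (cv2) and the standard library are available. Lean on these libraries where they do the work, as an engineer would, in place of code of your own. Each camera call takes 0.05 s, during which the arm holds its last target. There are 200 camera calls.

TASK

A tape measure is fixed on the stop block of a measuring station, and one of the two boards lies under its blade, against the stop and the fence. Draw the sprung blade out along that board, hook its end over the board's far end and let the spring draw it tight there, so that the length can be read off. Do not let the blade fly back, and leave both boards where they lie.

Things in the scene. Friction and masses are not known exactly. Their poses are not given: they have to be found in the camera images.
- station: wooden measuring station screwed to the bench. Origin: bench level, middle of the stop face; +x is the way the blade is drawn out, z up, +y to the fence. The stop block (70 wide, 26 high) lies at x = -96..0 mm and carries the yellow tape case (73 x 38 x 66 mm, front at x = -13, top at z = 92 mm). The fence is a strip 15 mm high at y = 38..56, x = 0..240 mm.
- tape (a joint): how far the blade is drawn out, in m: 0 = home (a rubber buffer keeps the hook 74 mm out of the case), 0.186 = farthest. Its spring pulls back with 2 to 3.5 N. The blade can also be lifted or pressed down a few degrees about the mouth of the case; left alone it sinks until the hook rests on what is below.
- hook (a point): middle of the lower edge of the inner face (the side towards the case) of the hook: an upright steel plate, 24 mm wide, 2.5 mm thick, across the tip of the yellow blade (24 mm wide). It reaches 10 mm below the blade's underside and 14 mm above its top: the blade's top is 13 mm, the hook's upper edge 27 mm above this point. Closed fingertips fit on the blade behind its upper part.
- long_board: loose pale board 220 x 72 x 22 mm. Origin: bench level, middle of one end face; the board extends along its +x to 220 mm and across y = -36..36 mm; its top is at z = 22 mm. It lies either in the station, origin at the stop, or waiting beside it.
- short_board: loose darker board 170 x 72 x 22 mm. Origin: bench level, middle of one end face; the board extends along its +x to 170 mm and across y = -36..36 mm; its top is at z = 22 mm. It lies either in the station, origin at the stop, or waiting beside it.
Not all that is in view belongs to the job. What is shaped like the short_board but black is not meant.

How it is judged:
By the outcome, as a careful person would: the job done as asked, in the order asked, and still so for the second after the job is handed in, with the robot touching nothing.
It also fails if it takes over 38 s, if anything falls off the work surface, if the arm or the gripper's body presses on something with over 40 N, if the wrist force passes 120 N, or if a joint passes its speed limit or range.

## Working session

There is one attempt and no reset: what is moved stays moved. The work goes in short steps, Python scripts to look and compute and a tool call to move; the robot and the scene stay as the last step left them, time stands still between calls to the robot, and variables do not carry over. Pictures are saved under pics/ and viewed, about 8 in all and at most 12, crops included, and the job is handed in when it is done.

Besides the shell and the picture viewer there is one more tool, called after ">>>" in YAML: its name, and indented under it one key for each argument. play_rows: Moves the arm, as the interface text tells. Its arguments: {"type":"object","properties":{"commands":{"type":"array"},"gripper":{"type":"number"}},"required":["commands"]}

```bash
mkdir -p pics
cat > h.py <<'E'
from rig import *
import numpy as np, cv2
def snap(n):
    c=capture(n); np.savez(f'{n}.npz',**c); return c
def world(c,u,v):
    d=c['depth'][int(round(v)),int(round(u))]
    p=np.linalg.inv(c['mtx'])@[u,v,1]*d
    return (c['cam_to_world']@np.r_[p,1])[:3]
def proj(c,p):
    q=np.linalg.inv(c['cam_to_world'])@np.r_[p,1]; q=c['mtx']@q[:3]; return q[:2]/q[2]
E
python3 - <<'E'
from h import *
a=snap('side');b=snap('top')
im=np.vstack([a['frame'],b['frame']])[:,:,::-1]
im=np.hstack([a['frame'],b['frame']])[:,:,::-1]
cv2.imwrite('pics/a.png',cv2.resize(im,(800,300),interpolation=cv2.INTER_AREA))
cv2.imwrite('pics/top.png',cv2.resize(b['frame'][:,:,::-1],(800,600)))
cv2.imwrite('pics/side.png',cv2.resize(a['frame'][:,:,::-1],(800,600)))
for c in(a,b):print(c['cam_to_world'].round(3).tolist(),c['mtx'].round(1).tolist())
s=read_state();print(s)
E
```

```text
[[0.999, 0.028, -0.032, 0.435], [0.042, -0.603, 0.797, -0.457], [0.003, -0.797, -0.604, 0.579], [0.0, 0.0, 0.0, 1.0]] [[434.0, 0.0, 257.9], [0.0, 434.0, 195.1], [0.0, 0.0, 1.0]]
[[0.02, -0.999, 0.041, 0.338], [-1.0, -0.02, 0.012, 0.207], [-0.011, -0.041, -0.999, 0.906], [0.0, 0.0, 0.0, 1.0]] [[361.1, 0.0, 253.5], [0.0, 361.1, 195.5], [0.0, 0.0, 1.0]]
{'time_s': 0.1, 'joint_positions': array([ 5.78393315e+01,  3.02741734e+01,  8.21460505e+01,  1.14269870e-03,
        6.76906122e+01, -1.02275896e+01]), 'qvel': array([ 0.092681  , -0.15092944, -0.17111613,  0.03769697, -0.10877986,
       -0.01510659]), 'tau': array([-3.51161907e-04, -4.40982735e+01, -1.77150285e+01,  6.34911004e-02,
        5.33739477e-02, -3.06729908e-05]), 'position': array([0.23310464, 0.57926864, 0.24668035]), 'tcp_rot': array([[ 3.73529440e-01, -1.04532065e-03, -9.27617736e-01],
       [ 9.27616379e-01, -1.62780773e-03,  3.73530727e-01],
       [-1.90044271e-03, -9.99998129e-01,  3.61622448e-04]]), 'force': array([ 0.03870607,  0.24663543, -0.97796005]), 'moment': array([-0.02707211,  0.0587542 ,  0.03270834]), 'opening': 1.0000194634638162}
```

View pics/top.png

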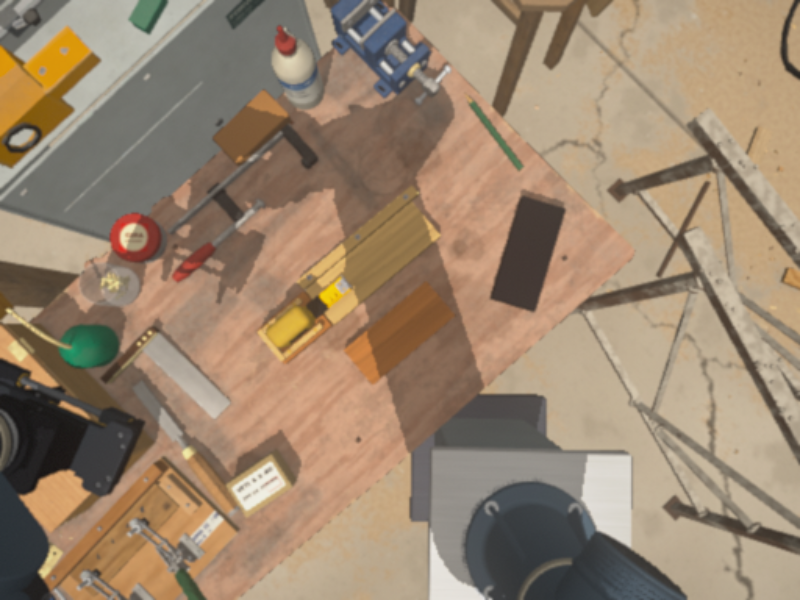

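View pics/side.png

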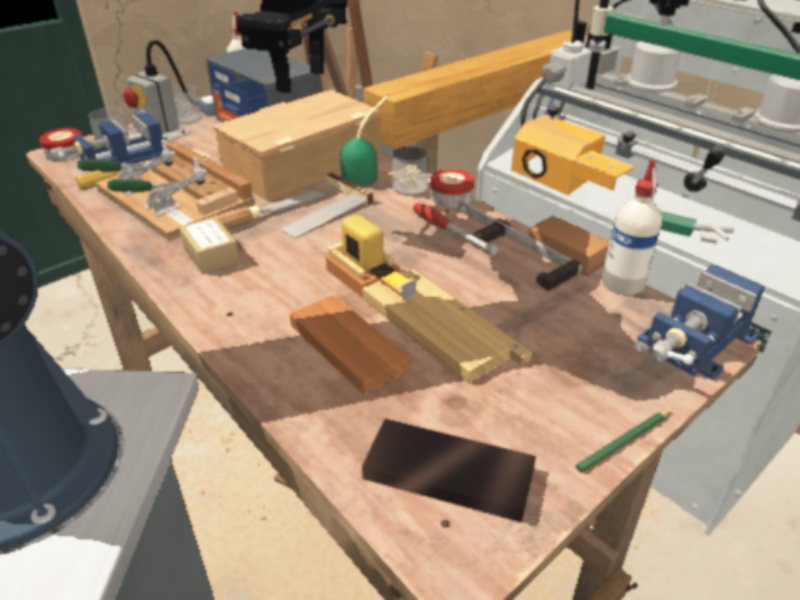

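The top view (800 px scale) shows the pale long board in the station at about (370,255), with the yellow case at (290,325) and the hook at about (345,290). The orange-brown short board waits at (400,330). The black lookalike at (528,250) is a decoy, and the wooden block at (252,127) and the blade-like tools at (185,375) are other distractors. My choice is the long board and the hook on the yellow blade.

```bash
cat > fit.py <<'E'
from h import *
def cloud(c):
    h,w=c['depth'].shape; v,u=np.mgrid[:h,:w]; d=c['depth']
    p=np.stack([(u-c['mtx'][0,2])/c['mtx'][0,0]*d,(v-c['mtx'][1,2])/c['mtx'][1,1]*d,d],-1)
    return p@c['cam_to_world'][:3,:3].T+c['cam_to_world'][:3,3]
def load(n): return dict(np.load(f'{n}.npz'))
E
python3 - <<'E'
from fit import *
for n,seed in(('top',(375,260)),('side',(460,330))):
    c=load(n);P=cloud(c); s=np.array(seed)/1.5625
    print(n,'seed',P[int(s[1]),int(s[0])])
    z=P[...,2]; m=((z>.0165)&(z<.030)&(c['depth']>0)).astype(np.uint8)
    k,l=cv2.connectedComponents(m,connectivity=4)
    q=P[l==l[int(s[1]),int(s[0])]]
    r=cv2.minAreaRect((q[:,:2]*1000).astype(np.float32)); print(len(q),r,cv2.boxPoints(r).tolist(),np.median(q[:,2]))
    # things above within
    cc=np.array(r[0])/1000
    near=np.hypot(P[...,0]-cc[0],P[...,1]-cc[1])<.17
    hi=P[near&(z>.033)&(c['depth']>0)]
    print('high n',len(hi), hi[:,2].max(), 'top mean',hi[hi[:,2]>.085].mean(0))
    yy=near&(z>.033)&(z<.06)
    print(P[yy].round(3)[::max(1,yy.sum()//25)].tolist())
    x0,x1,y0,y1=(150,300,110,240) if n=='top' else (200,350,130,250)
    f=c['frame'][y0:y1,x0:x1,::-1]; cv2.imwrite(f'pics/crop_{n}.png',cv2.resize(f,None,fx=2.6,fy=2.6,interpolation=cv2.INTER_CUBIC))
a=cv2.imread('pics/crop_top.png');b=cv2.imread('pics/crop_side.png');b=cv2.resize(b,(b.shape[1]*a.shape[0]//b.shape[0],a.shape[0]))
cv2.imwrite('pics/crops.png',np.hstack([a,b]))
E
```

```text
top seed [0.4465036  0.25256967 0.02123477]
2524 ((410.46990966796875, 293.09375), (72.45394897460938, 316.6766052246094), 41.28615951538086) [[278.7733154296875, 388.1695861816406], [487.722900390625, 150.21133422851562], [542.16650390625, 198.01791381835938], [333.2169189453125, 435.9761657714844]] 0.020928709129292233
high n 1074 0.09473597217811236 top mean [0.33903425 0.375246   0.08968269]
[[0.418, 0.303, 0.047], [0.408, 0.302, 0.034], [0.402, 0.289, 0.047], [0.395, 0.323, 0.035], [0.39, 0.325, 0.037], [0.385, 0.319, 0.033], [0.379, 0.371, 0.036], [0.377, 0.349, 0.036], [0.375, 0.345, 0.035], [0.373, 0.342, 0.037], [0.37, 0.335, 0.037], [0.364, 0.393, 0.036], [0.363, 0.347, 0.037], [0.357, 0.395, 0.038], [0.353, 0.342, 0.034], [0.34, 0.417, 0.034], [0.336, 0.351, 0.046], [0.331, 0.356, 0.045], [0.325, 0.418, 0.036], [0.322, 0.367, 0.049], [0.317, 0.373, 0.041], [0.312, 0.372, 0.038], [0.307, 0.376, 0.036], [0.302, 0.379, 0.037], [0.294, 0.402, 0.038], [0.287, 0.39, 0.037]]
side seed [0.4803093  0.22913285 0.02118279]
2438 ((412.2738952636719, 292.65496826171875), (75.9307479858
[... 191 characters left out ...]
325927734375]] 0.021296491478934754
high n 1150 0.09364262192015094 top mean [0.34065793 0.36853007 0.08978537]
[[0.312, 0.38, 0.059], [0.322, 0.37, 0.057], [0.304, 0.397, 0.035], [0.368, 0.358, 0.058], [0.3, 0.377, 0.039], [0.297, 0.381, 0.033], [0.36, 0.347, 0.057], [0.34, 0.348, 0.054], [0.324, 0.368, 0.037], [0.38, 0.372, 0.037], [0.362, 0.353, 0.046], [0.351, 0.342, 0.05], [0.339, 0.348, 0.043], [0.342, 0.347, 0.041], [0.342, 0.343, 0.041], [0.344, 0.343, 0.038], [0.346, 0.345, 0.034], [0.349, 0.343, 0.033], [0.358, 0.334, 0.037], [0.374, 0.332, 0.036], [0.396, 0.33, 0.035], [0.399, 0.324, 0.034], [0.39, 0.317, 0.034], [0.415, 0.298, 0.045], [0.404, 0.289, 0.046], [0.402, 0.287, 0.042]]
```

View pics/crops.png

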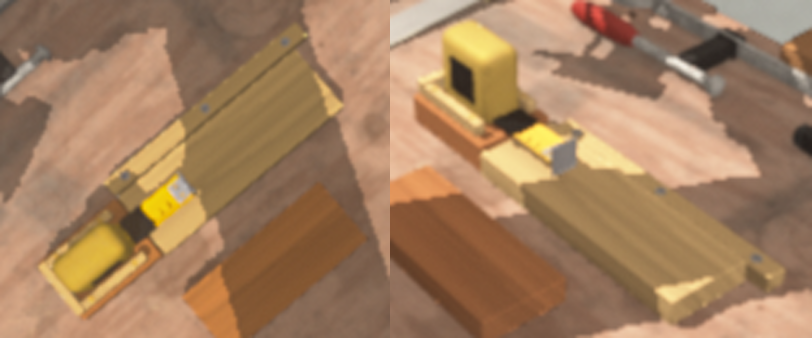

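Both views agree on the station pose. The stop origin is at about (0.370, 0.3395), and +x is (0.660, -0.751), a yaw of -48.7°. The hook rests on the pale board at about (0.411, 0.293), with its upper edge at about 0.048. I'll go above it with the jaws aligned to the draw direction.

>>> play_rows:
  commands:
    - [[0.022,-0.036,-0.0],[0,0,0.138]]
    - [[0.045,-0.072,-0.0],[0,0,0.276]]
    - [[0.067,-0.108,-0.0],[0,0,0.414]]
    - [[0.089,-0.144,-0.02],[0,0,0.552]]
    - [[0.111,-0.18,-0.04],[0,0,0.69]]
    - [[0.134,-0.215,-0.06],[0,0,0.828]]
    - [[0.156,-0.251,-0.08],[0,0,0.966]]
    - [[0.178,-0.287,-0.1],[0,0,1.103]]
    - [[0.178,-0.287,-0.12],[0,0,1.103]]
    - [[0.178,-0.287,-0.12],[0,0,1.103]]
  gripper: 0.03

```text
time_s: 1.35
position: [0.4105, 0.2918, 0.1262]
tcp_rot: [[-0.658, -0.004, -0.753], [0.753, -0.002, -0.658], [0.001, -1.0, 0.004]]
force: [0.3, 0.4, 0.6]
opening: 0.345
```

```bash
cat > look.py <<'E'
import sys
from fit import *
o=np.array([.370,.3395]);ex=np.array([.6598,-.7514]);ey=np.array([.7514,.6598])
def st(p): d=np.asarray(p[:2])-o; return np.round(1000*np.r_[d@ex,d@ey,p[2]],1)
if __name__=='__main__':
    s=read_state();print(s['time_s'],s['position'].round(4),s['tcp_rot'].round(3).tolist(),s['force'].round(1),s['opening'],'TCP st',st(s['position']))
    a=snap('side');b=snap('top')
    def W(x,y): return o+np.array([ex,ey]).T@[x,y]
    x=float(sys.argv[2]) if len(sys.argv)>2 else 61
    out=[]
    for c in(a,b):
        u,v=proj(c,np.r_[W(x/1000,0),.04]).astype(int)
        f=c['frame'][max(0,v-60):v+60,max(0,u-65):u+65,::-1]; out.append(cv2.resize(f,(400,369),interpolation=cv2.INTER_CUBIC))
    cv2.imwrite(f'pics/{sys.argv[1]}.png',np.hstack(out))
E
python3 look.py l1
```

```text
1.35 [0.4105 0.2918 0.1262] [[-0.658, -0.004, -0.753], [0.753, -0.002, -0.658], [0.001, -1.0, 0.004]] [0.3 0.4 0.6] 0.3454994032995014 TCP st [ 62.6  -1.1 126.2]
```

View pics/l1.png

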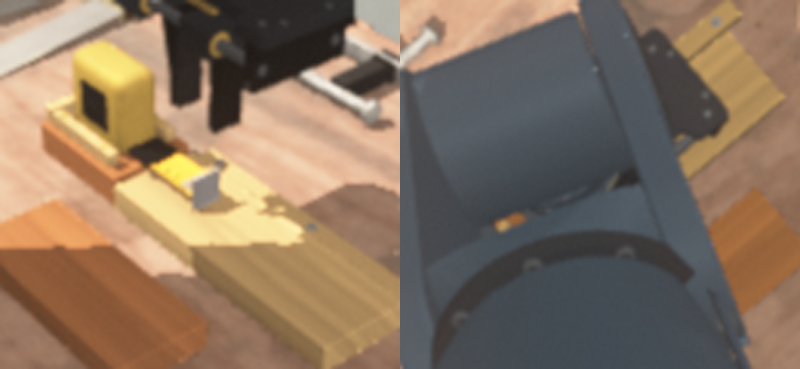

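In the side view, the hook plate stands at crop (206,190) and the open fingers are above and behind it, with clear space all round. I'll check the plate position from this view's depth, then descend.

Run:
```python
from look import *
P=cloud(load('side')).reshape(-1,3); S=np.array([st(p) for p in P[(abs(P[:,0]-.41)<.04)&(abs(P[:,1]-.29)<.04)]])
h=S[(S[:,2]>38)&(S[:,2]<56)&(S[:,0]>45)&(S[:,0]<75)]; print(len(h),np.median(h,0),h.min(0),h.max(0)); print(h.tolist()[::3])
b=S[(S[:,2]>30)&(S[:,2]<37)&(S[:,0]>25)&(S[:,0]<55)];print('blade',np.median(b,0))
```

```text
40 [61.2   0.25 43.85] [ 58.9 -11.1  38.2] [64.  13.1 50.9]
[[61.2, 8.6, 49.5], [62.2, 5.0, 49.0], [61.7, -2.8, 49.6], [61.0, 6.0, 45.3], [58.9, -6.0, 46.9], [62.6, -0.8, 46.6], [62.9, 7.2, 43.2], [60.3, -7.1, 45.5], [60.9, 0.6, 42.4], [60.4, 9.3, 38.3], [61.4, -5.2, 42.7], [61.1, 3.2, 38.7], [61.3, -5.2, 40.0], [61.3, -7.9, 38.6]]
blade [36.2  -0.45 34.4 ]
```

>>> play_rows:
  commands:
    - [[0.0,0.0005,-0.02],[0,0,0]]
    - [[0.0,0.0005,-0.04],[0,0,0]]
    - [[0.0,0.0005,-0.04],[0,0,0]]

```text
time_s: 1.82
position: [0.4106, 0.2937, 0.0874]
tcp_rot: [[-0.661, -0.001, -0.751], [0.751, -0.001, -0.661], [0.0, -1.0, 0.001]]
force: [-0.0, 0.6, 0.5]
opening: 0.348
```

>>> play_rows:
  commands:
    - [[0.0,0.0,-0.012],[0,0,0]]
    - [[0.0,0.0,-0.02],[0,0,0]]
    - [[0.0,0.0,-0.024],[0,0,0]]
    - [[0.0,0.0,-0.024],[0,0,0]]

```text
time_s: 2.33
position: [0.4113, 0.2932, 0.0633]
tcp_rot: [[-0.659, -0.001, -0.752], [0.752, -0.0, -0.659], [0.0, -1.0, 0.001]]
force: [0.5, -0.0, -0.5]
opening: 0.342
```

>>> play_rows:
  commands:
    - [[0,0,0],[0,0,0]]
    - [[0,0,0],[0,0,0]]
    - [[0,0,0],[0,0,0]]
  gripper: 0.01

```text
time_s: 2.7
position: [0.4115, 0.2933, 0.0637]
tcp_rot: [[-0.66, 0.0, -0.752], [0.752, 0.0, -0.66], [-0.0, -1.0, -0.0]]
force: [0.9, -0.4, -1.3]
opening: 0.139
```

```bash
python3 look.py l2
```

```text
2.7 [0.4115 0.2933 0.0637] [[-0.66, 0.0, -0.752], [0.752, 0.0, -0.66], [-0.0, -1.0, -0.0]] [ 0.9 -0.4 -1.3] 0.13918361172162882 TCP st [62.1  0.7 63.7]
```

View pics/l2.png

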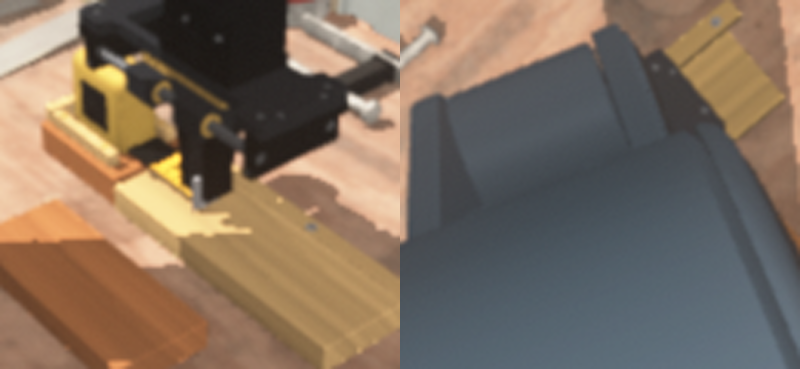

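The hook plate is caged between the fingers (crop (197,190)). Next I draw it out gently.

>>> play_rows:
  commands:
    - [[0.004,-0.0045,-0.0015],[0,0,0]]
    - [[0.0106,-0.012,-0.0015],[0,0,0]]
    - [[0.0172,-0.0195,-0.0015],[0,0,0]]
    - [[0.0238,-0.027,-0.0015],[0,0,0]]
    - [[0.0304,-0.0346,-0.0015],[0,0,0]]
    - [[0.037,-0.0421,-0.0015],[0,0,0]]
    - [[0.0436,-0.0496,-0.0015],[0,0,0]]
    - [[0.0502,-0.0571,-0.0015],[0,0,0]]
    - [[0.0568,-0.0647,-0.0015],[0,0,0]]
    - [[0.0634,-0.0722,-0.0015],[0,0,0]]

```text
time_s: 4.05
position: [0.4747, 0.2204, 0.062]
tcp_rot: [[-0.659, -0.001, -0.752], [0.752, 0.0, -0.659], [0.001, -1.0, 0.001]]
force: [-3.9, 3.7, 4.4]
opening: 0.118
```

```bash
python3 look.py l3 150
```

```text
4.05 [0.4747 0.2204 0.062 ] [[-0.659, -0.001, -0.752], [0.752, 0.0, -0.659], [0.001, -1.0, 0.001]] [-3.9  3.7  4.4] 0.118070072811834 TCP st [1.585e+02 1.000e-01 6.200e+01]
```

View pics/l3.png

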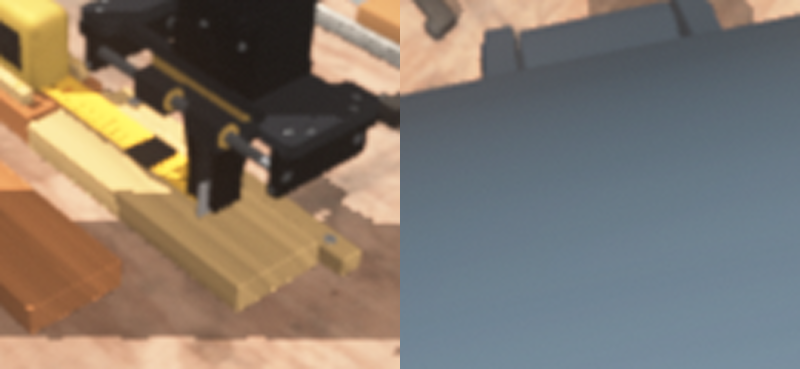

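The blade is out along the board, with the hook still between the fingers at crop (203,195). I'll ease off the slight downward press and continue past the end.

>>> play_rows:
  commands:
    - [[0.006,-0.0068,0.001],[0,0,0]]
    - [[0.012,-0.0137,0.001],[0,0,0]]
    - [[0.018,-0.0205,0.001],[0,0,0]]
    - [[0.024,-0.0273,0.001],[0,0,0]]
    - [[0.03,-0.0342,0.001],[0,0,0]]
    - [[0.035,-0.0399,0.001],[0,0,0]]
    - [[0.04,-0.0456,0.001],[0,0,0]]
    - [[0.045,-0.0512,0.001],[0,0,0]]
    - [[0.0492,-0.056,0.001],[0,0,0]]
    - [[0.0492,-0.056,0.001],[0,0,0]]

```text
time_s: 5.4
position: [0.5242, 0.1646, 0.063]
tcp_rot: [[-0.659, -0.0, -0.752], [0.752, -0.0, -0.659], [-0.0, -1.0, 0.0]]
force: [-3.0, 1.2, -1.5]
opening: 0.115
```

```bash
python3 look.py l4 220
```

```text
5.4 [0.5242 0.1646 0.063 ] [[-0.659, -0.0, -0.752], [0.752, -0.0, -0.659], [-0.0, -1.0, 0.0]] [-3.   1.2 -1.5] 0.11521025179131149 TCP st [233.2   0.5  63. ]
```

View pics/l4.png

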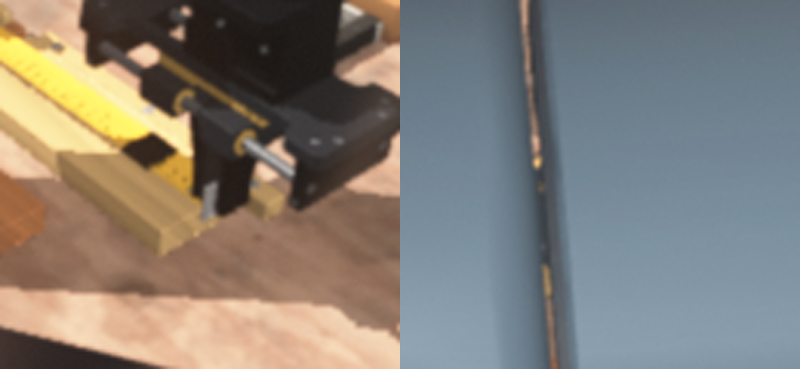

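The hook is past the end face (crop (208,200)). The draw force fell to about 3 N, so it is no longer rubbing on the board. I'll follow it down with the fingers.

>>> play_rows:
  commands:
    - [[0,0,-0.003],[0,0,0]]
    - [[0,0,-0.006],[0,0,0]]
    - [[0,0,-0.009],[0,0,0]]
    - [[0,0,-0.01],[0,0,0]]
    - [[0,0,-0.01],[0,0,0]]

```text
time_s: 6.12
position: [0.5239, 0.1651, 0.0529]
tcp_rot: [[-0.66, -0.0, -0.752], [0.752, -0.0, -0.66], [0.0, -1.0, 0.0]]
force: [-2.9, 1.3, -0.8]
opening: 0.119
```

```bash
python3 look.py l5 220
python3 - <<'E'
from look import *
P=cloud(load('side')).reshape(-1,3); P=P[(abs(P[:,0]-.5)<.06)&(abs(P[:,1]-.19)<.06)]; S=np.array([st(p) for p in P])
b=S[(abs(S[:,1])<9)&(S[:,2]<50)&(S[:,0]>150)&(S[:,0]<215)]
for x in range(150,215,8):
  q=b[abs(b[:,0]-x-4)<4]; 
  if len(q): print(x+4,len(q),np.median(q[:,2]))
E
```

```text
6.125 [0.5239 0.1651 0.0529] [[-0.66, -0.0, -0.752], [0.752, -0.0, -0.66], [0.0, -1.0, 0.0]] [-2.9  1.3 -0.8] 0.11868065430122023 TCP st [232.6   0.6  52.9]
154 14 27.4
162 24 29.75
170 23 28.8
178 33 28.4
186 26 26.6
194 25 26.1
202 24 24.95
210 7 25.6
218 1 20.1
```

View pics/l5.png

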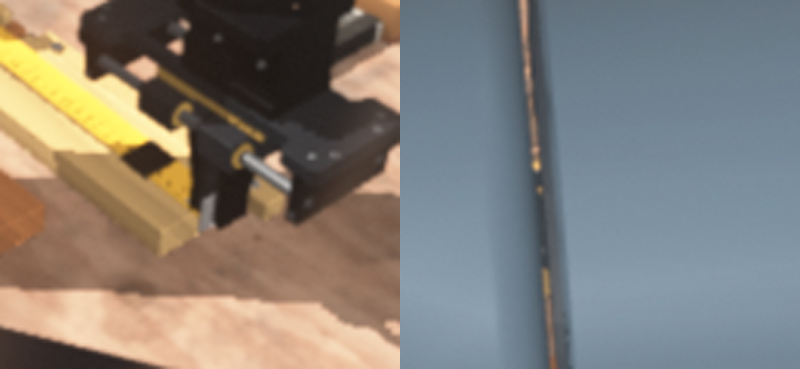

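The blade slopes down to about z = 25 mm at the end, so the hook has dropped over the end face. Now I ease back slowly so the spring seats it.

>>> play_rows:
  commands:
    - [[-0.0007,0.0008,0],[0,0,0]]
    - [[-0.0014,0.0016,0],[0,0,0]]
    - [[-0.0022,0.0025,0],[0,0,0]]
    - [[-0.003,0.0034,0],[0,0,0]]
    - [[-0.0038,0.0043,0],[0,0,0]]
    - [[-0.0046,0.0052,0],[0,0,0]]
    - [[-0.0054,0.0061,0],[0,0,0]]
    - [[-0.0062,0.007,0],[0,0,0]]
    - [[-0.0069,0.0078,0],[0,0,0]]
    - [[-0.0069,0.0078,0],[0,0,0]]

```text
time_s: 7.48
position: [0.5175, 0.1729, 0.0532]
tcp_rot: [[-0.66, 0.001, -0.752], [0.752, 0.0, -0.66], [-0.001, -1.0, -0.001]]
force: [-1.0, 0.1, -0.5]
opening: 0.113
```

>>> play_rows:
  commands:
    - [[0,0,0],[0,0,0]]
    - [[0,0,0],[0,0,0]]
    - [[0,0,0],[0,0,0]]
  gripper: 0.026

```text
time_s: 7.85
position: [0.5171, 0.1728, 0.053]
tcp_rot: [[-0.659, 0.0, -0.752], [0.752, 0.0, -0.659], [-0.0, -1.0, -0.0]]
force: [0.8, 0.2, -0.3]
opening: 0.28
```

```bash
python3 look.py l6 220
```

```text
7.85 [0.5171 0.1728 0.053 ] [[-0.659, 0.0, -0.752], [0.752, 0.0, -0.659], [-0.0, -1.0, -0.0]] [ 0.8  0.2 -0.3] 0.2802727759210147 TCP st [222.3   0.6  53. ]
```

View pics/l6.png

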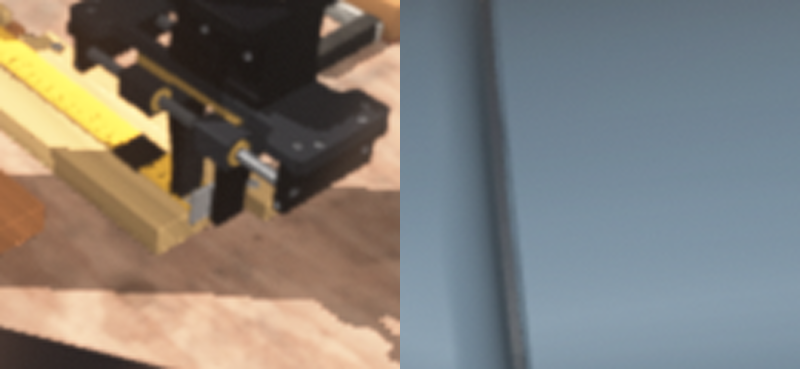

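The hook plate sits at the board's end (crop (200,203)), free between the open fingers. I'll lift straight up and then move clear.

>>> play_rows:
  commands:
    - [[0,0,0.01],[0,0,0]]
    - [[0,0,0.025],[0,0,0]]
    - [[0,0,0.05],[0,0,0]]
    - [[0,0,0.09],[0,0,0]]
    - [[0,0,0.13],[0,0,0]]
    - [[0,0,0.17],[0,0,0]]
    - [[0,-0.05,0.18],[0,0,0]]
    - [[0,-0.1,0.18],[0,0,0]]
    - [[0,-0.15,0.18],[0,0,0]]
    - [[0,-0.2,0.18],[0,0,0]]

```text
time_s: 9.2
position: [0.517, -0.0286, 0.2345]
tcp_rot: [[-0.66, 0.002, -0.751], [0.751, -0.0, -0.66], [-0.002, -1.0, -0.001]]
force: [1.3, -0.7, -0.2]
opening: 0.302
```

```bash
cp top.npz top_x.npz; python3 look.py l7 220
python3 - <<'E'
from look import *
for n in('side','top'):
  c=load(n);P=cloud(c).reshape(-1,3); P=P[(abs(P[:,0]-.5)<.06)&(abs(P[:,1]-.19)<.06)]; S=np.array([st(p) for p in P])
  h=S[(S[:,2]>31)&(S[:,2]<50)&(S[:,0]>205)&(abs(S[:,1])<20)];print(n,'hook',len(h),np.median(h,0) if len(h) else '',h.max(0) if len(h) else '')
  b=S[(abs(S[:,1])<9)&(S[:,0]>200)&(S[:,0]<215)]; print('blade z',np.median(b[:,2]))
  e=S[(S[:,2]>17)&(S[:,2]<30)&(S[:,1]<-15)&(S[:,1]>-34)];print('board end',np.percentile(e[:,0],99))
E
```

```text
9.2 [ 0.517  -0.0286  0.2345] [[-0.66, 0.002, -0.751], [0.751, -0.0, -0.66], [-0.002, -1.0, -0.001]] [ 1.3 -0.7 -0.2] 0.302154998979951 TCP st [ 373.5 -132.4  234.5]
side hook 32 [221.8   -1.2   36.35] [223.6  12.2  40.8]
blade z 26.0
board end 219.26299999999998
top hook 15 [219.3   2.1  37.1] [220.8  10.6  41.2]
blade z 25.6
board end 216.594
```

View pics/l7.png

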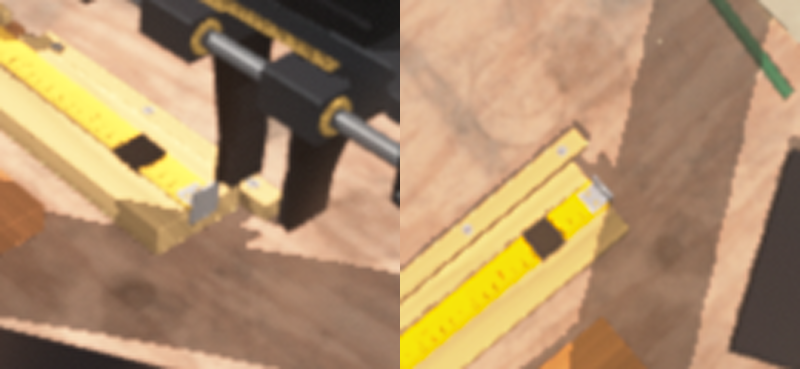

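The hook hangs over the end of the pale board (side crop (203,203), top crop (598,192)), with its upper edge at about 40 mm and the blade top at about 25.5 mm. I'll do one last check that the boards haven't moved, and then hand in.

Run:
```python
from fit import *
c=load('top');P=cloud(c);z=P[...,2];m=((z>.0165)&(z<.030)&(c['depth']>0)).astype(np.uint8)
k,l=cv2.connectedComponents(m,connectivity=4)
a=[l[int(v/1.5625),int(u/1.5625)] for u,v in((410,235),(400,330))]
old=cv2.imread('pics/top.png')
for i in a:
    q=P[l==i]; r=cv2.minAreaRect((q[:,:2]*1000).astype(np.float32));print(i,len(q),r)
s=cv2.resize(old,(512,384),interpolation=cv2.INTER_AREA).astype(int);d=abs(s-c['frame'][:,:,::-1].astype(int)).max(2)[180:245,220:292]
print('short board region diff px',(d>60).sum())
print(hand_in())
```

```text
109 2412 ((410.021728515625, 293.46881103515625), (72.37747192382812, 315.31689453125), 40.98556900024414)
163 2027 ((332.751953125, 212.8893280029297), (72.02604675292969, 170.087890625), 41.09402084350586)
short board region diff px 1326
the job is handed in; nothing more can be done
None
```

The tape blade is drawn out along the pale long board and hooked over its far end. The spring is holding it tight there, and the job is handed in. I put the two fingers loosely either side of the hook and drew it about 8 mm past the end. It dropped, and I eased it back until the spring load went off the fingers. Then I opened them and lifted clear, with the whole job taking about 9 s of the 38 s.

**Hook:** both cameras put it at x of about 219–222 mm, against a board end at 220. Its upper edge is at about 40 mm and the blade top at about 25.5 mm, which matches a seated hook. I saw no fly-back. The largest force reading was about 7 N, but I only read it at the end of each move.

**Long board:** a refit of its outline gave a centre within 0.6 mm and an angle within 0.3° of the start, which is measurement noise.

**Short board:** it measures 72 x 170 mm where it lay, but I had no fit of it from the start to compare. A pixel comparison of that area with the first picture did show many changes. I think those come from the arm's shadow having moved, as the arm never went near that board, but I did not confirm it.

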